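# Lock the sprung heel platen level with its crossbar

## Robot

A 6-joint arm with a two-finger parallel gripper is mounted at the origin on the work surface. World frame = base frame: x ahead of the robot, y to its left, z up, the work surface at z = 0. Lengths are in m, angles in rad, forces in N, time in s.
With the tool pointing down it reaches from about 0.425 to 0.95 m from the base axis. Payload 14.7 kg.
Tool frame: the origin (TCP) lies on the centre line of the jaws, within the pads' length; the fingertips stand 19 mm ahead of it and the grasp point (between the pads) is the TCP; z points along the fingers, y is the line along which they close (so a half turn about z gives the same grasp; the last joint's range is limited). The gripper opens to 85 mm and grips with 20 to 120 N. Pads are 22 mm wide; open, the fingers measure 114 mm over their backs; the gripper's body (76 mm by 85 mm) begins 54 mm behind the grasp point. The pads swing forward as they close: fully open they stand 13 mm farther back than shut.
Start: joints at [1.298, 0.48, 1.596, -0, 1.065, -0.047], TCP at [0.146, 0.633, 0.215] pointing down, gripper open.
Joint ranges: [-2.75, 2.75], [-0.82, 2.05], [0.23, 2.67], [-1.56, 4.7], [0.09, 2.69], [-2.92, 2.92]. Speed limits (rad/s): [1.89, 1.89, 2.39, 3.01, 3.01, 3.01].

## Interface

Orientations are given as a unit quaternion [w, x, y, z].
In Python, from workcell import robot, eyes gives the robot as it stands. The module is installed in compiled form; this text tells all that it offers.
- The arm moves only by the tool play_rows, never from a script. Its argument "increments" is a list of rows, each a list of 7 numbers: the shift along the world's x, y, z in m, then the turn, a rotation vector about the world's x, y, z in rad, then the gripper's target within -1 to 1 (shut at 1, half-way at 0, fully open at -1). In form: [[tx, ty, tz, rx, ry, rz, fingers], ...]. A call has 1 to 8 rows; each row is the pose to reach, as a shift and turn from the pose commanded when the call began; what a row does not reach only later rows make up. A row lasts 1/8 s, in which the tool goes at most 62.5 mm and 10.7 degrees, less where a joint would pass 70% of its speed; a pose out of reach is approached as far as the arm can. A call with a gripper value outside its range is refused whole. The fingers move at their own pace and stop on an object; "grip_force" is the grip in N (left out, the last holds). Time passes only in rows, so rows that repeat a pose let the fingers close. It gives the time, the measured TCP pose, the force, the opening and the grip force at its end, in the units of the state.
- robot.observe(): the state, without advancing time (a new reading comes with each control period).
- eyes.read_camera(name): name is "side" or "top"; returns a dict with "frame" (420x560x3 uint8, blue, green, red), "range_z" (420x560 float32, m along the optical axis (not along the pixel's ray), 0 where there is no reading), "fovy" (degrees; the focal length in pixels is half the picture's height over the tangent of half this angle, whatever the lens; pixels are square), "cx", "cy" (the principal point, pixels), "xyz" and "orientation" of the camera in the world. Camera axes: x right, y down, z forward; pixel columns grow to the right and rows downward; lengths in m; the calibration is good to about 2 mm. A picture is of the moment at which its call begins.
- robot.finish_job(): hands the job in; it is judged then, once.
Trained networks look in the newest picture that a camera, given by its name, has taken for a name from the list of things; names that differ only in an ending like _2 or _b are one class to them, and where a whole thing is asked for, a point or a joint stands for the part that bears it (a point fixed in the world has none). Each returns a list of dicts, best first, with "conf" (0 to 1); they miss things now and then, are a little off and sometimes report something else, mostly with a low value. They report only what shows in the picture. A call takes as long as a camera call. They do not tell look-alikes from the thing itself.
- eyes.recognise(name, camera): "centre" ([x, y, z] in m, in the coordinates of the camera as it stood for that picture, good to about 4 mm: the middle of the surface that is visible of it).
- eyes.tip_of(name, camera): "centre" ([x, y, z] in m, in the coordinates of the camera as it stood for that picture, good to about 4 mm: a listed point, or the origin of a listed thing).
The state is a dict: "clock": time; "joint_positions": joint angles; "dq": joint speeds; "joint_torque": joint torques, N m; "tcp_pos": TCP position; "eef_rot": TCP orientation; "contact_force": force on the tool from outside, world axes, zero at the start; "torque": the same for the moment, N m; "width": finger opening in m; "finger_force": force on a finger pad.
Only numpy, scipy, OpenCV 4.12 (cv2) and the standard library are available. Lean on these libraries where they do the work, as an engineer would, in place of code of your own. Each camera call takes 0.05 s, during which the arm holds its last target. There are 200 camera calls.

## Task

Take the orange-handled crossbar off its wooden rest and use it to push the sprung, tilted steel platen of the green fixture down, a little past level, then slide the bar along the platen under the two hooks and let it come up into their pockets, so that the platen stays locked level. Feel for the stop and do not force the fixture; then let go and move clear, leaving the other things on the bench alone.

Things in the scene. Friction and masses are not known exactly. Their poses are not given: they have to be found in the camera images.
- stand: Green fixture, fixed; base 250 x 190 x 12 mm, origin centre of its underside, z up. On it a steel platen 200 (x) x 110 (y) x 10 mm from x = -120 (free end, yellow band) to the hinge at x = +80. L = height of the level platen's top above the origin. The head with platen and hooks was set so that L is 90 to 98 mm: not measured, find it by feel.
- platen (a joint): Tilt of the platen, rad: 0 = level, +0.25 = sprung up at rest (its top at x = -80 then 41 mm above L), -0.04 = pressed onto its rigid bottom stop, where its surface rises 0.04 mm per mm towards +x, so a bar slid along it must rise as it goes. The spring pushes a bar at x = -80 up with 3 to 5 N at the top, 7 to 11 N from level to stop; at x = -50 with 9 to 13 N. It does not latch.
- entry (a point): Mark fixed to the stand at x = -80, y = 0, z = 90 mm in its frame (the lowest possible L): clear of the hooks on their open side, where the bar's origin can come straight down onto the platen, bar along the stand's y. The contact forces between bar and fixture, added up, must stay under 50 N (locked and let go they make about 22 N); so too those of the gripper on it.
- lip (a point): Mark fixed to the stand at x = -59.1, y = 0, z = 90 mm (lowest possible L). Each hook's arm ends here in a round lip, 8 mm dia., axis along y, hanging to 9.5 mm above L (hook's outermost point x = -63). For the pins to pass below it the platen here must be pushed 3.5 mm or more under level; its bottom stop allows 5.6 mm.
- pocket (a point): Mark fixed to the stand at x = -50, y = 0, z = 90 mm (lowest possible L): the locked bar's origin, x +-1.5 mm play, z then at L, platen level. Two fixed aluminium hooks, at y = 66 to 84 mm either side, open to -x: post with its -x face at x = -42.5; arm from the post to the lip, underside 13 and top 22 mm above L. The pocket lies below the arm between lip and post.
- bar: Loose steel crossbar, about 0.35 kg, origin centre of its underside, y along it, z up. Middle 24 (x) x 100 (y) x 14 mm high, flat below; at each end a pin 12 mm dia., axis 7 mm above the underside, out to y = +-95. On the middle an orange grip 20 (x) x 30 (y) mm, 14 to 64 mm above the underside: grasp it from above across x. Same after a half turn.
- rest: Fixed wooden rest 70 (x) x 130 (y) x 30 mm high on the bench, origin at the centre of its underside; the bar lies on its top along y, loosely between two 6 mm high strips.
- last_green: Bystander: mint-green plastic shoe last 220 x 78 x 85 mm, toe to its +x. Origin under its middle.
- shoe: Bystander: cream lasted shoe 220 x 78 x 88 mm, toe to its +x. Origin under its middle.
- hammer: Bystander: hammer lying on the bench, handle to its -x.
- awl: Bystander: wooden-handled awl lying on the bench, handle to its -x.
- stone: Bystander: black rubbing stone, 60 mm dia., 23 mm high. Origin under its middle.
- cement: Bystander: cement jar, 70 mm dia., 90 mm high. Origin under its middle.
- tackbox: Bystander: open card box of brass tacks, 90 x 70 x 40 mm. Origin under its middle.
There are look-alikes about, which are no part of the job. Leave any purple look-alike of the bar alone. What is shaped like the rest but turquoise is not meant.

How it is judged:
On the way, in this order (a step that is already met when the one before it is completed fails the run):
1. the bar is lifted off its rest (z of bar in the frame of rest above 0.06 m), for 0.1 s.
2. the platen is pushed down past level with the bar (below -0.01 rad) (value of joint platen below -0.01 rad and contact force between bar and stand above 3 N), for 0.1 s.
At the end, for the whole second after the job is handed in: The platen is level within 0.015 rad and at rest, held down by the bar: the bar lies upright (within 0.06 rad) and square (within 0.08 rad) across it, loaded by the spring, in both hook pockets (its centre 50 mm to the -x side of the fixture's centre within 4 mm, and centred sideways within 12 mm) (value of joint platen between -0.015 and 0.015 rad and x of bar in the frame of stand between -0.054 and -0.046 m and y of bar in the frame of stand between -0.012 and 0.012 m and angle between bar's own z axis and vertical below 0.06 rad and angle between the y axis of bar and the y axis of stand, either way round below 0.08 rad and contact force between bar and stand above 3 N and linear speed of bar below 0.01 m/s and velocity of joint platen between -0.02 and 0.02 rad/s); the robot touches nothing.
It fails at once if the contacts on the fixture add up to more than 50 N from the bar, fingers or arm (contact force between any of bar, the fingers, the arm and stand above 50 N).
It fails at once if a bystander is moved more than 30 mm (distance of any of last_green, shoe, hammer, awl, stone, cement, tackbox from where it was at the start of the episode above 0.03 m).
It also fails if it takes over 69 s, if anything falls off the work surface, if the arm or the gripper's body presses on something with over 40 N, if the wrist force passes 120 N, or if a joint passes its speed limit or range.

## Working session

There is one attempt and no reset: what is moved stays moved. The work goes in short steps, Python scripts to look and compute and a tool call to move; the robot and the scene stay as the last step left them, time stands still between calls to the robot, and variables do not carry over. Pictures are saved under pics/ and viewed, at most 10 in all, crops included, and the job is handed in when it is done.

Besides the shell and the picture viewer there is one more tool, called after "Emit:" as name([rows], argument=value, ...), one row to a line, values as JSON. play_rows: Moves the arm, as the interface text tells. Its arguments: {"type":"object","properties":{"increments":{"type":"array"},"grip_force":{"type":"number"}},"required":["increments"]}

```bash
mkdir -p pics
cat > h.py <<'E'
import numpy as np, cv2
from scipy.spatial.transform import Rotation as R
from workcell import robot, eyes
def rot(c):
    q=c["orientation"]; return R.from_quat([q[1],q[2],q[3],q[0]]).as_matrix()
def w(c,p): return rot(c)@np.array(p)+np.array(c["xyz"])
def f(c): return 210/np.tan(np.radians(c["fovy"])/2)
def pix(c,P):
    p=rot(c).T@(np.array(P)-c["xyz"]); return f(c)*p[0]/p[2]+c["cx"], f(c)*p[1]/p[2]+c["cy"]
def cloud(c):
    z=c["range_z"]; v,u=np.mgrid[:420,:560]
    p=np.stack([(u-c["cx"])*z/f(c),(v-c["cy"])*z/f(c),z],-1)
    P=p@rot(c).T+np.array(c["xyz"]); P[z==0]=np.nan; return P
E
python3 - <<'E'
from h import *
cs={}
for n in("top","side"):
    c=eyes.read_camera(n);cs[n]=c
    np.save(n+".npy",c,allow_pickle=True)
    print(n,np.round(c["xyz"],3),np.round(rot(c)[:,2],2),c["fovy"])
    for t in("bar","rest","stand","entry","lip","pocket"):
        for fn in("recognise","tip_of"):
            for d in getattr(eyes,fn)(t,n):
                P=w(c,d["centre"]);print(n,fn,t,round(d["conf"],2),np.round(P,3),np.round(pix(c,P)))
cv2.imwrite("pics/a.png",np.hstack([cv2.resize(cs["top"]["frame"],(400,300))]*1+[cv2.resize(cs["side"]["frame"],(400,300))]))
cv2.imwrite("pics/top.png",cv2.resize(cs["top"]["frame"],(800,600)))
cv2.imwrite("pics/side.png",cv2.resize(cs["side"]["frame"],(800,600)))
print(robot.observe())
E
```

```text
top [0.309 0.008 1.298] [ 0.22 -0.02 -0.98] 50.5863120848709
top recognise bar 0.88 [0.5   0.207 0.04 ] [206. 248.]
top recognise bar 0.67 [0.333 0.284 0.012] [183. 310.]
top tip_of bar 0.59 [0.499 0.217 0.028] [203. 249.]
top tip_of bar 0.56 [ 0.336  0.296 -0.   ] [179. 309.]
top recognise rest 0.96 [0.488 0.213 0.027] [204. 253.]
top recognise rest 0.59 [0.617 0.014 0.024] [270. 204.]
top recognise rest 0.17 [ 0.413 -0.474  0.023] [445. 259.]
top tip_of rest 0.85 [ 0.5    0.216 -0.005] [205. 250.]
top tip_of rest 0.73 [ 0.616  0.012 -0.006] [271. 207.]
top tip_of rest 0.69 [ 0.387 -0.479 -0.001] [445. 269.]
top tip_of rest 0.39 [ 0.423  0.481 -0.004] [114. 284.]
top recognise stand 0.91 [ 0.527 -0.2    0.095] [349. 223.]
top tip_of stand 0.69 [ 0.545 -0.217 -0.003] [350. 223.]
top recognise entry 0.68 [ 0.527 -0.21   0.117] [354. 221.]
top recognise entry 0.66 [ 0.527 -0.2    0.085] [349. 224.]
top tip_of entry 0.84 [ 0.464 -0.22   0.08 ] [358. 246.]
top recognise lip 0.79 [ 0.526 -0.2    0.094] [350. 224.]
top recognise lip 0.74 [ 0.635 -0.428  0.09 ] [425. 180.]
top tip_of lip 0.
[... 1404 characters left out ...]
ions': array([ 1.29834609e+00,  4.80199901e-01,  1.59629714e+00,  3.32720870e-05,
        1.06506562e+00, -4.66085304e-02]), 'dq': array([ 1.79546243e-04, -7.45688162e-04,  4.07249920e-04, -2.82194531e-03,
        9.99803652e-05, -2.85596664e-05]), 'joint_torque': array([-1.89486411e-03, -9.50443482e+01, -4.30648971e+01, -1.74826432e-04,
        5.31233563e-04,  7.05818294e-06]), 'tcp_pos': array([0.14552893, 0.63350913, 0.21529769]), 'eef_rot': array([-1.19861834e-05,  1.12689037e-01,  9.93630304e-01,  1.71207451e-05]), 'contact_force': array([ 0.42124609, -0.57192253, -0.45326358]), 'torque': array([-0.02730166, -0.00263044,  0.02345012]), 'finger_force': 0.0, 'width': 0.08518790537476305}
```

View pics/top.png

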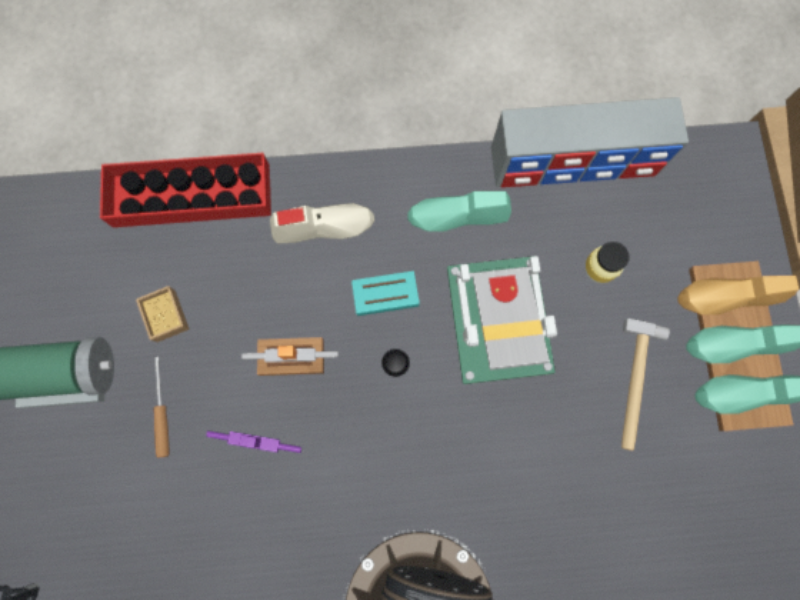

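View pics/side.png

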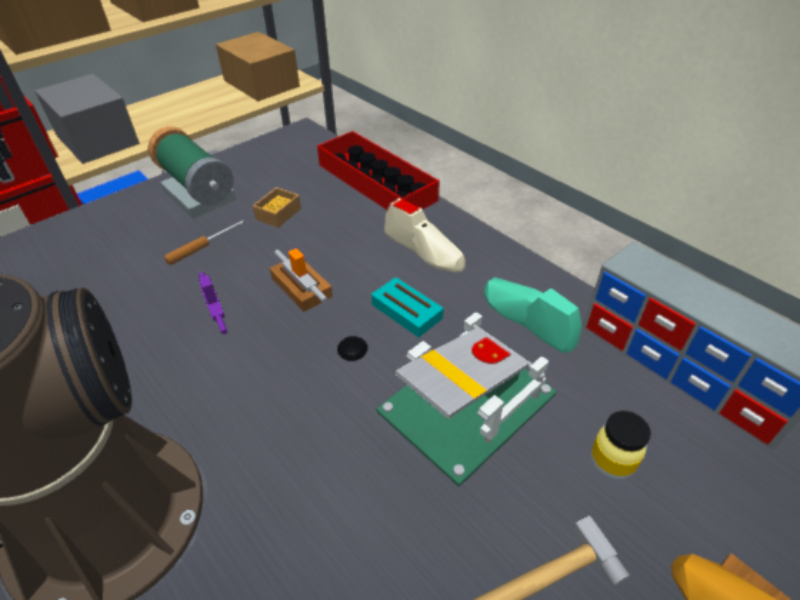

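The top view shows the orange-handled bar on the wooden rest at (288,355), a purple bar at (252,441), a turquoise rest at (386,292), and the green fixture at (500,320). In the fixture, the yellow free end of the platen faces the robot. The side view agrees: bar (297,270), purple bar (212,302), fixture (465,380). The bar I want is the orange one on the wood. The other candidate is purple and lies on the bench. I'll confirm it in a crop and measure both poses.

Run:
```python
from h import *
for n in("top","side"):
    c=np.load(n+".npy",allow_pickle=True).item(); P=cloud(c)
    hsv=cv2.cvtColor(c["frame"],cv2.COLOR_BGR2HSV); H,S,V=[hsv[...,i].astype(int) for i in range(3)]
    X,Y,Z=P[...,0],P[...,1],P[...,2]
    near=(abs(X-.5)<.06)&(abs(Y-.21)<.13)
    o=near&(Z>.05)&(S>150)
    print(n,"orange n",o.sum(),"mean",np.nanmean(P[o],0).round(4),"lo",np.nanmin(P[o],0).round(4),"hi",np.nanmax(P[o],0).round(4), "top", np.nanmedian(P[o&(Z>.085)],0) if (o&(Z>.085)).any() else None)
    st=near&(Z>.032)&(S<60)
    q=P[st]; r=cv2.minAreaRect(q[:,:2].astype(np.float32)*1000); print(" steel rect",r, "z",np.percentile(q[:,2],[5,50,95]).round(4))
    m=(q-q.mean(0))[:,:2]; u=np.linalg.svd(m,full_matrices=False)[2][0]; print(" axis yaw(bar y)",np.degrees(np.arctan2(-u[0],u[1])))
    wd=near&(Z>.02)&(Z<.04)&(S>70); print(" wood rect",cv2.minAreaRect(P[wd][:,:2].astype(np.float32)*1000))
    ns=(abs(X-.54)<.18)&(abs(Y+.217)<.15)
    g=ns&(Z<.02)&(Z>.004)&(H>55)&(H<95)&(S>70)
    g=cv2.morphologyEx(g.astype(np.uint8),cv2.MORPH_OPEN,np.ones((3,3)))>0
    print(" green",g.sum(),cv2.minAreaRect(P[g][:,:2].astype(np.float32)*1000),np.nanmedian(Z[g]))
    wh=ns&(Z>.07)&(S<30)&(V>200); 
    nn,lab,stt,cen=cv2.connectedComponentsWithStats(wh.astype(np.uint8))
    for i in range(1,nn):
        if stt[i,4]>8: q=P[lab==i]; print(" white",stt[i,4],q.min(0).round(3),q.max(0).round(3))
    ye=ns&(Z>.06)&(H>15)&(H<35)&(S>90); q=P[ye]; print(" yellow",cv2.minAreaRect(q[:,:2].astype(np.float32)*1000),np.percentile(q[:,2],[2,50,98]).round(4))
c=np.load("top.npy",allow_pickle=True).item();s=np.load("side.npy",allow_pickle=True).item()
a=cv2.resize(c["frame"][215:330,130:260],(400,354),interpolation=2);b=cv2.resize(s["frame"][160:250,120:260],(400,354*1),interpolation=2)
cv2.imwrite("pics/crop.png",np.hstack([a,b]))
```

```text
top orange n 22 mean [0.4936 0.2079 0.0821] lo [0.4892 0.1994 0.0651] hi [0.5047 0.2237 0.0954] top [0.49157767 0.20133382 0.08889633]
 steel rect ((501.1605529785156, 215.50631713867188), (190.28878784179688, 27.108192443847656), 87.44122314453125) z [0.0356 0.0419 0.0468]
 axis yaw(bar y) -3.5166248364018817
 wood rect ((500.3367004394531, 217.87564086914062), (130.29156494140625, 70.51766967773438), 87.1832046508789)
 green 1236 ((543.6517944335938, -204.42489624023438), (246.9802703857422, 166.46078491210938), 2.0181872844696045) 0.010709927971924604
 white 50 [ 0.618 -0.289  0.091] [ 0.646 -0.276  0.1  ]
 white 56 [ 0.612 -0.154  0.088] [ 0.643 -0.136  0.101]
 white 11 [ 0.614 -0.254  0.086] [ 0.627 -0.245  0.094]
 white 25 [ 0.554 -0.26   0.094] [ 0.6   -0.247  0.11 ]
 white 10 [ 0.517 -0.271  0.11 ] [ 0.53  -0.259  0.122]
 white 85 [ 0.487 -0.301  0.102] [ 0.524 -0.282  0.116]
 white 87 [ 0.483 -0.152  0.103] [ 0.518 -0.133  0.116]
 yellow ((536.0933227539062, -222.05630493164062), (99.58110046386719, 121.66419982910156), 1.7357929944992065) [0.114  0.122  0.1279]
side orange 
[... 207 characters left out ...]
725662231445), 89.04287719726562) z [0.036  0.043  0.0469]
 axis yaw(bar y) 178.0055866263584
 wood rect ((499.083740234375, 216.79766845703125), (133.7739715576172, 71.17340087890625), 87.39385986328125)
 green 3403 ((542.7008666992188, -217.39163208007812), (248.21047973632812, 190.17266845703125), 1.7842856645584106) 0.01260172842748808
 white 48 [ 0.612 -0.152  0.095] [ 0.642 -0.138  0.101]
 white 83 [ 0.483 -0.152  0.11 ] [ 0.517 -0.133  0.115]
 white 60 [ 0.616 -0.29   0.088] [ 0.645 -0.272  0.1  ]
 white 107 [ 0.488 -0.302  0.111] [ 0.522 -0.284  0.116]
 yellow ((534.0990600585938, -210.8790283203125), (101.39664459228516, 121.39665985107422), 2.429243803024292) [0.1178 0.1238 0.1286]
```

View pics/crop.png

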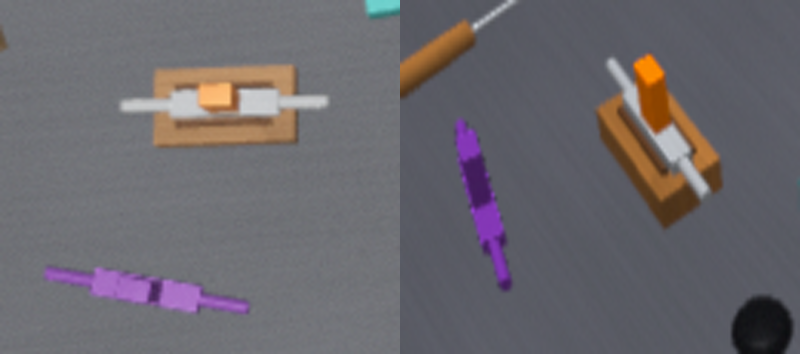

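The crop confirms it: orange grip on a steel bar lying on the wooden rest (left panel (215,95), right (655,95)). The purple one is the look-alike. Bar pose is about (0.499, 0.215), yaw −2.7°. The stand is about (0.543, −0.2175), yaw +1.9°, and the hook tops suggest L ≈ 0.094.

Emit:
play_rows([
  [0.04,-0.046,0,0,0,-0.17,-1],
  [0.08,-0.093,0,0,0,-0.34,-1],
  [0.12,-0.14,0,0,0,-0.52,-1],
  [0.16,-0.187,0,0,0,-0.7,-1],
  [0.2,-0.234,0,0,0,-0.87,-1],
  [0.25,-0.29,0,0,0,-1.05,-1],
  [0.3,-0.355,0,0,0,-1.22,-1],
  [0.353,-0.418,0,0,0,-1.392,-1],
], grip_force=60)

```text
clock: 2.3
tcp_pos: [0.4666, 0.2538, 0.2156]
eef_rot: [0.0, 0.725, 0.688, 0.0]
contact_force: [0.1, 0.4, -0.2]
width: 0.0854
finger_force: 0.0
```

Emit:
play_rows([
  [0,0,0,0,0,0,-1],
])

```text
clock: 2.42
tcp_pos: [0.468, 0.2523, 0.2154]
eef_rot: [0.0, 0.726, 0.688, 0.0]
contact_force: [-0.8, -0.3, -0.9]
width: 0.0855
finger_force: 0.0
```

Emit:
play_rows([
  [0.031,-0.037,0,0,0,0.006,-1],
  [0.031,-0.037,-0.05,0,0,0.006,-1],
  [0.031,-0.037,-0.1,0,0,0.006,-1],
  [0.031,-0.037,-0.125,0,0,0.006,-1],
  [0.031,-0.037,-0.143,0,0,0.006,-1],
  [0.031,-0.037,-0.143,0,0,0.006,-1],
])

```text
clock: 3.18
tcp_pos: [0.4952, 0.2188, 0.0713]
eef_rot: [-0.001, 0.721, 0.693, -0.001]
contact_force: [-0.6, 0.3, 0.4]
width: 0.0856
finger_force: 0.0
```

Emit:
play_rows([
  [0,0,0,0,0,0,1],
  [0,0,0,0,0,0,1],
  [0,0,0,0,0,0,1],
  [0,0,0,0,0,0,1],
  [0,0,0,0,0,0,1],
  [0,0,0,0,0,0,1],
])

```text
clock: 3.92
tcp_pos: [0.4972, 0.2187, 0.073]
eef_rot: [0.0, 0.722, 0.692, 0.001]
contact_force: [0.3, -1.6, 7.9]
width: 0.0178
finger_force: 58.7
```

Emit:
play_rows([
  [0,0,0.01,0,0,0,1],
  [0,0,0.03,0,0,0,1],
  [0,0,0.07,0,0,0,1],
  [0,0,0.11,0,0,0,1],
  [0,0,0.13,0,0,0,1],
  [0,0,0.13,0,0,0,1],
  [0,0,0.13,0,0,0,1],
])

```text
clock: 4.8
tcp_pos: [0.4958, 0.2182, 0.2015]
eef_rot: [-0.0, 0.721, 0.692, -0.001]
contact_force: [-0.0, 0.1, -3.5]
width: 0.0177
finger_force: 59.3
```

Run:
```python
from h import *
ims=[]
s=robot.observe(); t=s["tcp_pos"]; print({k:np.round(v,4) for k,v in s.items() if k not in("dq","joint_torque")})
for n in("top","side"):
    c=eyes.read_camera(n); P=cloud(c)
    hsv=cv2.cvtColor(c["frame"],cv2.COLOR_BGR2HSV); S=hsv[...,1]
    X,Y,Z=P[...,0],P[...,1],P[...,2]
    b=(abs(X-t[0])<.06)&(abs(Y-t[1])<.12)&(Z>t[2]-.06)&(Z<t[2]-.022)&(S<60)
    q=P[b]; print(n,b.sum(),cv2.minAreaRect(q[:,:2].astype(np.float32)*1000),"y",q[:,1].min(),q[:,1].max())
    for e in(1,-1):
        k=q[e*(q[:,1]-t[1])>.055]; print("  pin",e,len(k),k.mean(0).round(4) if len(k) else "", "zmax",k[:,2].max().round(4) if len(k) else "")
    u,v=map(int,pix(c,t)); ims.append(cv2.resize(c["frame"][v-50:v+70,u-65:u+65],(400,370),interpolation=2))
cv2.imwrite("pics/held.png",np.hstack(ims))
```

```text
{'clock': np.float64(4.8), 'joint_positions': array([0.3587, 0.3459, 1.8595, 0.    , 0.9375, 0.3997]), 'tcp_pos': array([0.4958, 0.2182, 0.2015]), 'eef_rot': array([-3.000e-04,  7.214e-01,  6.925e-01, -6.000e-04]), 'contact_force': array([-0.0203,  0.0557, -3.5267]), 'torque': array([-0.0554,  0.0703, -0.0074]), 'finger_force': np.float64(59.3189), 'width': np.float64(0.0177)}
top 149 ((498.8679504394531, 214.6092529296875), (187.93402099609375, 22.376178741455078), 85.86947631835938) y 0.12061757069418276 0.30885974466527477
  pin 1 1 [0.4983 0.3089 0.1638] zmax 0.1638
  pin -1 82 [0.4944 0.1422 0.1687] zmax 0.175
side 290 ((497.779052734375, 213.90293884277344), (192.22950744628906, 24.975120544433594), 87.19532775878906) y 0.11788109114146494 0.31005452601977157
  pin 1 34 [0.5002 0.2921 0.1701] zmax 0.1733
  pin -1 66 [0.4925 0.1383 0.1695] zmax 0.1743
```

View pics/held.png

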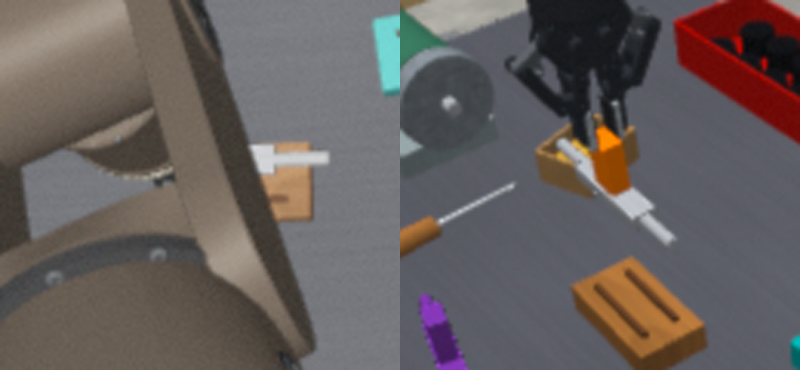

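The bar is held level: the side panel shows it hanging from the fingers at (610,180), above the empty rest. In camera coordinates its centre is (0.498, 0.214), with the underside about 41 mm below the TCP. Next I'll carry it above the entry mark.

Emit:
play_rows([
  [0,-0.03,0.01,0,0,0,1],
  [-0.005,-0.085,0.02,0,0,0.02,1],
  [-0.01,-0.14,0.02,0,0,0.04,1],
  [-0.015,-0.195,0.02,0,0,0.06,1],
  [-0.02,-0.25,0.02,0,0,0.082,1],
  [-0.025,-0.305,0.02,0,0,0.082,1],
  [-0.03,-0.36,0.02,0,0,0.082,1],
  [-0.035,-0.4,0.02,0,0,0.082,1],
])

```text
clock: 5.9
tcp_pos: [0.4607, -0.1835, 0.2215]
eef_rot: [-0.001, 0.693, 0.721, -0.0]
contact_force: [-0.1, -0.1, -4.0]
width: 0.0171
finger_force: 59.3
```

Emit:
play_rows([
  [0,-0.02,0,0,0,0,1],
  [0,-0.034,0,0,0,0,1],
  [0,-0.034,0,0,0,0,1],
  [0,-0.034,0,0,0,0,1],
])

```text
clock: 6.4
tcp_pos: [0.4615, -0.2145, 0.2221]
eef_rot: [-0.0, 0.692, 0.722, 0.0]
contact_force: [0.0, 0.3, -3.9]
width: 0.0176
finger_force: 59.3
```

```bash
cat > m.py <<'E'
from h import *
import sys
s=robot.observe(); t=s["tcp_pos"]; print({k:np.round(v,4) for k,v in s.items() if k not in("dq","joint_torque")})
ims=[]
for n in("top","side"):
    c=eyes.read_camera(n); P=cloud(c); np.save("l_"+n+".npy",c,allow_pickle=True)
    hsv=cv2.cvtColor(c["frame"],cv2.COLOR_BGR2HSV); H,S,V=[hsv[...,i].astype(int) for i in range(3)]
    X,Y,Z=P[...,0],P[...,1],P[...,2]
    b=(abs(X-t[0])<.03)&(abs(Y-t[1])<.12)&(Z>t[2]-.06)&(Z<t[2]-.022)&(S<60)
    q=P[b]
    if len(q): print(n,b.sum(),cv2.minAreaRect(q[:,:2].astype(np.float32)*1000),"y",q[:,1].min(),q[:,1].max())
    for e in(1,-1):
        k=q[e*(q[:,1]-t[1])>.055]
        if len(k): print("  pin",e,len(k),k.mean(0).round(4),"zmax",np.percentile(k[:,2],95).round(4))
    for k in("bar","entry","pocket","lip","stand"):
        for d in eyes.tip_of(k,n)[:2]: print("  ",k,round(d["conf"],2),w(c,d["centre"]).round(4))
    u,v=map(int,pix(c,t)); v0=max(v-30,0); u0=max(u-65,0); ims.append(cv2.resize(c["frame"][v0:v0+120,u0:u0+130],(400,370),interpolation=2))
cv2.imwrite("pics/%s.png"%sys.argv[1],np.hstack(ims))
E
python3 m.py over
```

```text
{'clock': np.float64(6.4), 'joint_positions': array([-4.9480e-01,  2.7610e-01,  1.9063e+00,  3.0000e-04,  9.5980e-01,
       -5.3670e-01]), 'tcp_pos': array([ 0.4615, -0.2145,  0.2221]), 'eef_rot': array([-3.000e-04,  6.922e-01,  7.217e-01,  0.000e+00]), 'contact_force': array([ 0.037 ,  0.323 , -3.9008]), 'torque': array([ 0.0254, -0.0002, -0.0311]), 'finger_force': np.float64(59.3234), 'width': np.float64(0.0176)}
top 104 ((462.8298645019531, -149.20509338378906), (15.930638313293457, 53.59891128540039), 6.031048774719238) y -0.1751599788945205 -0.12185251824288186
  pin 1 75 [ 0.4618 -0.1404  0.1893] zmax 0.1926
   bar 0.77 [ 0.3357  0.2948 -0.0008]
   entry 0.98 [ 0.4666 -0.2206  0.0813]
   pocket 0.73 [ 0.4935 -0.2123  0.0896]
   lip 0.68 [ 0.4871 -0.2124  0.0869]
   stand 0.67 [ 0.4277  0.4815 -0.0021]
   stand 0.58 [ 0.5455 -0.2167 -0.0022]
side 704 ((464.14678955078125, -219.3193359375), (25.889253616333008, 189.54046630859375), 1.813478708267212) y -0.3141381996304144 -0.1245666179416402
  pin 1 80 [ 0.4592 -0.1416  0.1914] zmax 0.1943
  pin -1 141 [ 0.4645 -0.2935  0.191 ] zmax 0.194
   bar 0.72 [0.3349 0.2981 0.0018]
   entry 0.71 [ 0.4633 -0.2231  0.088 ]
   pocket 0.59 [ 0.4986 -0.2137  0.0899]
   lip 0.8 [ 0.4827 -0.2153  0.0942]
   stand 0.63 [ 0.544  -0.2132 -0.0009]
```

View pics/over.png

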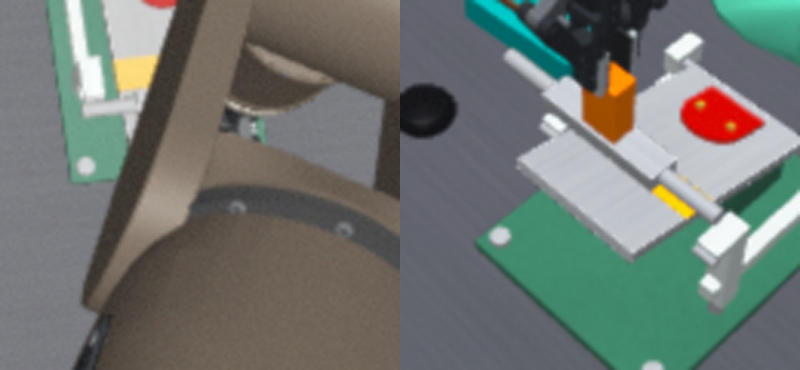

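The side panel shows the bar over the platen just short of the hooks, with pins at (525,70) and (690,195), and parallel to the fixture (yaw 1.8–2.0°, stand 1.8–1.9°). I'll lower it and watch the force.

Emit:
play_rows([
  [0,-0.001,-0.015,0,0,0,1],
  [0,-0.001,-0.03,0,0,0,1],
  [0,-0.001,-0.042,0,0,0,1],
  [0,-0.001,-0.05,0,0,0,1],
  [0,-0.001,-0.056,0,0,0,1],
  [0,-0.001,-0.06,0,0,0,1],
  [0,-0.001,-0.06,0,0,0,1],
])

```text
clock: 7.88
tcp_pos: [0.4615, -0.2165, 0.1623]
eef_rot: [-0.0, 0.692, 0.721, -0.0]
contact_force: [-3.1, 1.4, 2.2]
width: 0.0174
finger_force: 60.1
```

Emit:
play_rows([
  [0,0,-0.005,0,0,0,1],
  [0,0,-0.01,0,0,0,1],
  [0,0,-0.014,0,0,0,1],
  [0,0,-0.018,0,0,0,1],
  [0,0,-0.02,0,0,0,1],
  [0,0,-0.02,0,0,0,1],
])

```text
clock: 8.62
tcp_pos: [0.4613, -0.2165, 0.1422]
eef_rot: [-0.0, 0.692, 0.721, -0.0]
contact_force: [-3.6, -0.6, 4.4]
width: 0.0177
finger_force: 60.3
```

Emit:
play_rows([
  [0,0,-0.002,0,0,0,1],
  [0,0,-0.004,0,0,0,1],
  [0,0,-0.006,0,0,0,1],
  [0,0,-0.007,0,0,0,1],
  [0,0,-0.007,0,0,0,1],
])

```text
clock: 9.25
tcp_pos: [0.4613, -0.2165, 0.1353]
eef_rot: [-0.0, 0.692, 0.721, -0.0]
contact_force: [-4.7, -1.9, 5.4]
width: 0.0177
finger_force: 60.4
```

Emit:
play_rows([
  [0,0,-0.001,0,0,0,1],
  [0,0,-0.001,0,0,0,1],
])

```text
clock: 9.5
tcp_pos: [0.4613, -0.2165, 0.1343]
eef_rot: [-0.0, 0.692, 0.721, -0.0]
contact_force: [-5.9, -1.1, 4.1]
width: 0.0174
finger_force: 60.4
```

Emit:
play_rows([
  [0,0,-0.001,0,0,0,1],
  [0,0,-0.001,0,0,0,1],
])

```text
clock: 9.75
tcp_pos: [0.4613, -0.2165, 0.1333]
eef_rot: [-0.0, 0.692, 0.721, -0.0]
contact_force: [-4.5, -0.8, 4.7]
width: 0.0173
finger_force: 60.4
```

```bash
python3 -c "
from h import *
s=robot.observe();print(s['tcp_pos'],s['contact_force'],s['torque'])"
```

```text
[ 0.4613285  -0.21648157  0.1333445 ] [-4.53591315 -0.82386834  4.70039215] [-0.27679457  1.40941862 -0.0197333 ]
```

Emit:
play_rows([
  [0,0,-0.001,0,0,0,1],
  [0,0,-0.001,0,0,0,1],
])

```text
clock: 10.0
tcp_pos: [0.4613, -0.2165, 0.1324]
eef_rot: [-0.0, 0.692, 0.721, -0.0]
contact_force: [-5.5, -0.8, 4.6]
width: 0.0175
finger_force: 60.4
```

Emit:
play_rows([
  [0,0,-0.001,0,0,0,1],
  [0,0,-0.001,0,0,0,1],
])

```text
clock: 10.25
tcp_pos: [0.4612, -0.2164, 0.1314]
eef_rot: [-0.0, 0.692, 0.721, -0.0]
contact_force: [-5.9, -0.8, 6.6]
width: 0.0177
finger_force: 60.5
```

Emit:
play_rows([
  [0,0,-0.001,0,0,0,1],
  [0,0,-0.001,0,0,0,1],
])

```text
clock: 10.5
tcp_pos: [0.4611, -0.2164, 0.1304]
eef_rot: [-0.0, 0.692, 0.721, -0.0]
contact_force: [-6.5, -1.4, 6.1]
width: 0.0175
finger_force: 60.6
```

Emit:
play_rows([
  [0,0,-0.001,0,0,0,1],
  [0,0,-0.001,0,0,0,1],
])

```text
clock: 10.75
tcp_pos: [0.4612, -0.2164, 0.1294]
eef_rot: [-0.0, 0.692, 0.721, -0.0]
contact_force: [-7.2, -0.9, 5.8]
width: 0.0174
finger_force: 60.6
```

Emit:
play_rows([
  [0,0,-0.0007,0,0,0,1],
  [0,0,-0.0007,0,0,0,1],
])

```text
clock: 11.0
tcp_pos: [0.4611, -0.2164, 0.1287]
eef_rot: [-0.0, 0.692, 0.721, -0.0]
contact_force: [-7.0, -1.9, 5.8]
width: 0.0176
finger_force: 60.6
```

Emit:
play_rows([
  [0,0,-0.0007,0,0,0,1],
  [0,0,-0.0007,0,0,0,1],
])

```text
clock: 11.25
tcp_pos: [0.4612, -0.2164, 0.128]
eef_rot: [-0.0, 0.692, 0.721, -0.0]
contact_force: [-6.8, -0.9, 6.5]
width: 0.0175
finger_force: 60.6
```

Emit:
play_rows([
  [0,0,-0.0007,0,0,0,1],
  [0,0,-0.0007,0,0,0,1],
])

```text
clock: 11.5
tcp_pos: [0.4612, -0.2164, 0.1273]
eef_rot: [-0.0, 0.692, 0.721, -0.0]
contact_force: [-7.6, -0.3, 6.0]
width: 0.0176
finger_force: 60.6
```

Emit:
play_rows([
  [0,0,-0.0007,0,0,0,1],
  [0,0,-0.0007,0,0,0,1],
])

```text
clock: 11.75
tcp_pos: [0.4612, -0.2164, 0.1268]
eef_rot: [-0.0, 0.692, 0.721, -0.0]
contact_force: [-7.7, -0.9, 10.3]
width: 0.0177
finger_force: 61.0
```

Emit:
play_rows([
  [0,0,-0.0007,0,0,0,1],
  [0,0,-0.0007,0,0,0,1],
])

```text
clock: 12.0
tcp_pos: [0.4612, -0.2165, 0.1265]
eef_rot: [-0.0, 0.692, 0.721, -0.0]
contact_force: [-11.1, 1.2, 19.9]
width: 0.0173
finger_force: 62.1
```

```bash
python3 m.py low
```

```text
{'clock': np.float64(12.0), 'joint_positions': array([-4.9820e-01,  4.0450e-01,  2.0033e+00, -1.0000e-04,  7.3400e-01,
       -5.3910e-01]), 'tcp_pos': array([ 0.4612, -0.2165,  0.1265]), 'eef_rot': array([-0.000e+00,  6.925e-01,  7.214e-01, -1.000e-04]), 'contact_force': array([-11.1109,   1.1549,  19.9014]), 'torque': array([ 4.1500e-02,  2.1144e+00, -7.0000e-04]), 'finger_force': np.float64(62.115), 'width': np.float64(0.0173)}
top 111 ((466.2686767578125, -149.68344116210938), (45.25334167480469, 34.01822280883789), 72.27265167236328) y -0.1752861963613669 -0.1245855193327214
  pin 1 64 [ 0.4617 -0.1428  0.0946] zmax 0.1016
   entry 0.83 [ 0.4637 -0.2207  0.078 ]
   pocket 0.86 [ 0.4956 -0.2116  0.0896]
   lip 0.95 [ 0.4858 -0.2146  0.0884]
   stand 0.78 [ 0.545  -0.2148 -0.0008]
side 1049 ((451.8758239746094, -221.28079223632812), (54.54308319091797, 190.14273071289062), 7.526399612426758) y -0.31537275621845473 -0.12437311918753563
  pin 1 76 [ 0.4583 -0.1427  0.0955] zmax 0.0986
  pin -1 173 [ 0.4608 -0.2893  0.0922] zmax 0.099
   bar 0.89 [ 0.4616 -0.2212  0.0851]
   bar 0.53 [0.3331 0.2961 0.0015]
   entry 0.89 [ 0.4636 -0.2235  0.0912]
   pocket 0.7 [ 0.4972 -0.2129  0.0893]
   lip 0.96 [ 0.4879 -0.2153  0.091 ]
   lip 0.34 [ 0.4959 -0.211   0.0896]
   stand 0.64 [ 5.424e-01 -2.134e-01  3.000e-04]
```

View pics/low.png

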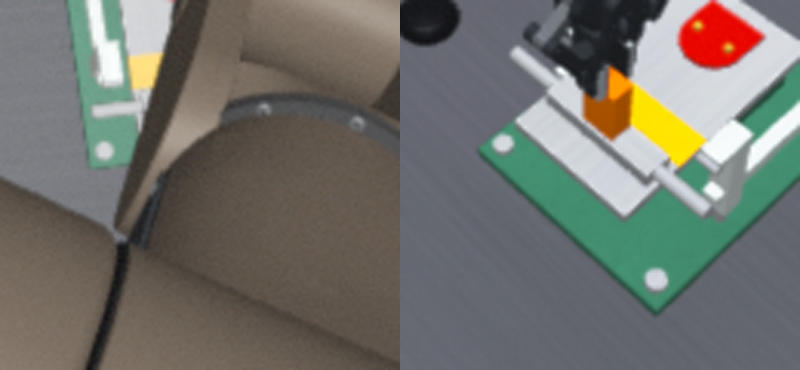

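The stop is felt: the force rises sharply below TCP z ≈ 0.1269. In the side panel the platen is pressed down, with the bar's pins just outside the hooks, (525,60) and (690,190). That puts L at TCP z ≈ 0.1328. I'll ease off about 1 mm and slide in along the slope.

Emit:
play_rows([
  [0,0,0.0012,0,0,0,1],
  [0,0,0.0012,0,0,0,1],
  [0.002,0,0.0013,0,0,0,1],
  [0.004,0,0.0014,0,0,0,1],
  [0.006,0,0.0015,0,0,0,1],
  [0.006,0,0.0015,0,0,0,1],
])

```text
clock: 13.35
tcp_pos: [0.4671, -0.2162, 0.1274]
eef_rot: [-0.0, 0.692, 0.721, -0.0]
contact_force: [-7.7, 0.5, 7.4]
width: 0.0176
finger_force: 60.6
```

Emit:
play_rows([
  [0.002,0,0.0001,0,0,0,1],
  [0.004,0,0.0002,0,0,0,1],
  [0.004,0,0.0002,0,0,0,1],
])

```text
clock: 13.72
tcp_pos: [0.471, -0.2162, 0.1276]
eef_rot: [-0.001, 0.692, 0.721, -0.0]
contact_force: [-7.5, 0.4, 7.6]
width: 0.0173
finger_force: 60.7
```

Emit:
play_rows([
  [0.002,0,0.0001,0,0,0,1],
  [0.004,0,0.0002,0,0,0,1],
  [0.004,0,0.0002,0,0,0,1],
])

```text
clock: 14.1
tcp_pos: [0.475, -0.2162, 0.1278]
eef_rot: [-0.001, 0.692, 0.721, -0.0]
contact_force: [-7.3, 0.6, 7.2]
width: 0.0178
finger_force: 60.7
```

Emit:
play_rows([
  [0.001,0,0,0,0,0,1],
  [0.002,0,0.0001,0,0,0,1],
  [0.002,0,0.0001,0,0,0,1],
])

```text
clock: 14.48
tcp_pos: [0.4769, -0.2162, 0.1279]
eef_rot: [-0.001, 0.692, 0.721, -0.0]
contact_force: [-9.0, 0.9, 7.9]
width: 0.0178
finger_force: 60.7
```

Emit:
play_rows([
  [0.001,0,0,0,0,0,1],
  [0.002,0,0.0001,0,0,0,1],
  [0.002,0,0.0001,0,0,0,1],
])

```text
clock: 14.85
tcp_pos: [0.4788, -0.2162, 0.128]
eef_rot: [-0.001, 0.692, 0.721, -0.0]
contact_force: [-8.3, -0.3, 6.7]
width: 0.0177
finger_force: 60.8
```

Emit:
play_rows([
  [0.001,0,0,0,0,0,1],
  [0.002,0,0.0001,0,0,0,1],
  [0.002,0,0.0001,0,0,0,1],
])

```text
clock: 15.22
tcp_pos: [0.4808, -0.2162, 0.1281]
eef_rot: [-0.001, 0.692, 0.721, -0.0]
contact_force: [-9.9, -0.2, 8.1]
width: 0.0176
finger_force: 60.8
```

Emit:
play_rows([
  [0.001,0,0,0,0,0,1],
  [0.002,0,0.0001,0,0,0,1],
  [0.002,0,0.0001,0,0,0,1],
])

```text
clock: 15.6
tcp_pos: [0.4828, -0.2162, 0.1282]
eef_rot: [-0.001, 0.692, 0.721, -0.0]
contact_force: [-8.6, 0.6, 8.0]
width: 0.017
finger_force: 60.8
```

Emit:
play_rows([
  [0.001,0,0,0,0,0,1],
  [0.002,0,0.0001,0,0,0,1],
  [0.002,0,0.0001,0,0,0,1],
])

```text
clock: 15.98
tcp_pos: [0.4848, -0.2162, 0.1283]
eef_rot: [-0.001, 0.692, 0.721, -0.0]
contact_force: [-8.4, 0.5, 7.3]
width: 0.0176
finger_force: 60.8
```

Emit:
play_rows([
  [0.001,0,0,0,0,0,1],
  [0.002,0,0.0001,0,0,0,1],
  [0.002,0,0.0001,0,0,0,1],
])

```text
clock: 16.35
tcp_pos: [0.4867, -0.2161, 0.1284]
eef_rot: [-0.001, 0.692, 0.721, -0.0]
contact_force: [-9.1, -0.0, 8.3]
width: 0.0176
finger_force: 60.9
```

Emit:
play_rows([
  [0.001,0,0,0,0,0,1],
  [0.002,0,0.0001,0,0,0,1],
  [0.002,0,0.0001,0,0,0,1],
])

```text
clock: 16.73
tcp_pos: [0.4887, -0.2162, 0.1285]
eef_rot: [-0.001, 0.692, 0.721, -0.0]
contact_force: [-9.2, -0.1, 8.2]
width: 0.0178
finger_force: 60.9
```

Emit:
play_rows([
  [0.001,0,0,0,0,0,1],
  [0.0015,0,0.0001,0,0,0,1],
  [0.0015,0,0.0001,0,0,0,1],
])

```text
clock: 17.1
tcp_pos: [0.4902, -0.2161, 0.1286]
eef_rot: [-0.001, 0.692, 0.721, -0.0]
contact_force: [-9.7, -0.6, 8.4]
width: 0.0171
finger_force: 60.9
```

Emit:
play_rows([
  [0.001,0,0,0,0,0,1],
  [0.001,0,0,0,0,0,1],
])

```text
clock: 17.35
tcp_pos: [0.4912, -0.2161, 0.1286]
eef_rot: [-0.001, 0.692, 0.721, -0.0]
contact_force: [-9.4, -0.2, 9.4]
width: 0.0176
finger_force: 60.9
```

Emit:
play_rows([
  [0.0008,0,0,0,0,0,1],
  [0.0008,0,0,0,0,0,1],
])

```text
clock: 17.6
tcp_pos: [0.4919, -0.2161, 0.1286]
eef_rot: [-0.001, 0.692, 0.721, -0.0]
contact_force: [-9.0, -0.2, 8.8]
width: 0.0176
finger_force: 60.9
```

Emit:
play_rows([
  [0.0007,0,0.0001,0,0,0,1],
  [0.0007,0,0.0001,0,0,0,1],
])

```text
clock: 17.85
tcp_pos: [0.4926, -0.2162, 0.1287]
eef_rot: [-0.001, 0.692, 0.721, -0.0]
contact_force: [-9.9, 0.1, 8.8]
width: 0.0177
finger_force: 60.9
```

Emit:
play_rows([
  [0.0007,0,0,0,0,0,1],
  [0.0007,0,0,0,0,0,1],
])

```text
clock: 18.1
tcp_pos: [0.4933, -0.2161, 0.1287]
eef_rot: [-0.001, 0.692, 0.721, -0.0]
contact_force: [-9.1, -0.9, 9.1]
width: 0.0177
finger_force: 60.9
```

Emit:
play_rows([
  [0.0007,0,0,0,0,0,1],
  [0.0007,0,0,0,0,0,1],
])

```text
clock: 18.35
tcp_pos: [0.494, -0.2162, 0.1287]
eef_rot: [-0.001, 0.692, 0.721, -0.0]
contact_force: [-10.0, 0.6, 9.6]
width: 0.0175
finger_force: 61.0
```

Emit:
play_rows([
  [0.0007,0,0,0,0,0,1],
  [0.0007,0,0,0,0,0,1],
])

```text
clock: 18.6
tcp_pos: [0.4946, -0.2161, 0.1287]
eef_rot: [-0.001, 0.692, 0.721, -0.0]
contact_force: [-10.0, 0.0, 10.3]
width: 0.0178
finger_force: 61.0
```

```bash
python3 m.py in
```

```text
{'clock': np.float64(18.6), 'joint_positions': array([-4.6800e-01,  4.3790e-01,  1.9331e+00, -2.0000e-04,  7.7250e-01,
       -5.0890e-01]), 'tcp_pos': array([ 0.4946, -0.2161,  0.1287]), 'eef_rot': array([-8.000e-04,  6.924e-01,  7.215e-01, -3.000e-04]), 'contact_force': array([-9.9832,  0.0347, 10.3455]), 'torque': array([ 0.0275,  2.1872, -0.0495]), 'finger_force': np.float64(60.9552), 'width': np.float64(0.0178)}
top 100 ((505.458984375, -150.16307067871094), (41.8525505065918, 55.587100982666016), 65.82833099365234) y -0.17989134224686343 -0.12376298281202665
  pin 1 49 [ 0.4961 -0.138   0.0963] zmax 0.106
   stand 0.71 [ 0.5447 -0.2144 -0.0017]
side 931 ((494.63616943359375, -218.85043334960938), (59.85186004638672, 191.46328735351562), 0.02898426167666912) y -0.3145822610876198 -0.12312154074265802
  pin 1 79 [ 0.4967 -0.1495  0.0955] zmax 0.1063
  pin -1 141 [ 0.4969 -0.294   0.0935] zmax 0.1057
   bar 0.75 [3.322e-01 2.966e-01 3.000e-04]
   bar 0.63 [ 0.4934 -0.215   0.0889]
   entry 0.62 [ 0.4668 -0.2214  0.0885]
   pocket 0.67 [ 0.4955 -0.2145  0.0908]
   lip 0.79 [ 0.4838 -0.2152  0.0912]
   stand 0.94 [ 0.5424 -0.2132 -0.0013]
```

View pics/in.png

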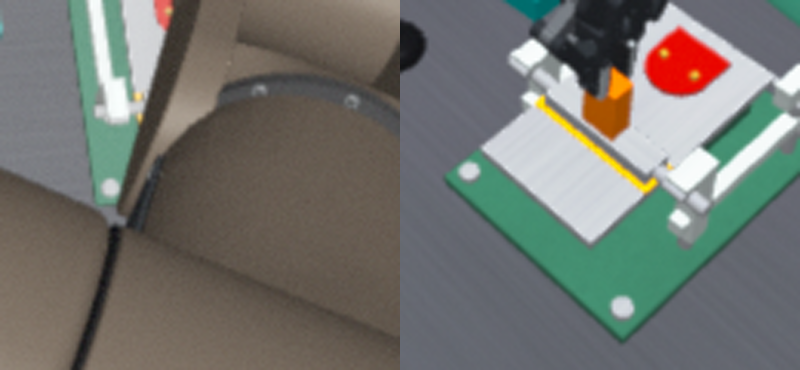

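The side panel shows both pins under the hook arms, at (545,80) and (690,190). I'll keep feeling for the post.

Emit:
play_rows([
  [0.0008,0,0,0,0,0,1],
  [0.0008,0,0,0,0,0,1],
])

```text
clock: 19.45
tcp_pos: [0.4952, -0.2162, 0.1286]
eef_rot: [-0.001, 0.692, 0.722, -0.001]
contact_force: [-11.8, -0.1, 9.8]
width: 0.0177
finger_force: 61.1
```

Emit:
play_rows([
  [0.0007,0,0.0001,0,0,0,1],
  [0.0007,0,0.0001,0,0,0,1],
])

```text
clock: 19.7
tcp_pos: [0.4955, -0.2161, 0.1287]
eef_rot: [-0.001, 0.692, 0.722, -0.001]
contact_force: [-13.5, -0.9, 10.8]
width: 0.0178
finger_force: 61.2
```

Emit:
play_rows([
  [0.0007,0,0,0,0,0,1],
  [0.0007,0,0,0,0,0,1],
])

```text
clock: 19.95
tcp_pos: [0.4959, -0.2161, 0.1287]
eef_rot: [-0.002, 0.692, 0.722, -0.001]
contact_force: [-15.2, -1.9, 13.0]
width: 0.0176
finger_force: 61.4
```

The post is felt at TCP x ≈ 0.4948, so the pocket centre is about 0.4933. I'll back off, then let the bar rise.

Emit:
play_rows([
  [-0.002,0,0,0,0,0,1],
  [-0.0035,0,0,0,0,0,1],
  [-0.0035,0,0,0,0,0,1],
])

```text
clock: 20.32
tcp_pos: [0.494, -0.2162, 0.129]
eef_rot: [-0.0, 0.693, 0.721, 0.0]
contact_force: [-5.5, 1.5, 8.4]
width: 0.0175
finger_force: 60.9
```

Emit:
play_rows([
  [0,0,0.001,0,0,0,1],
  [0,0,0.002,0,0,0,1],
  [0,0,0.002,0,0,0,1],
])

```text
clock: 20.7
tcp_pos: [0.4941, -0.2162, 0.131]
eef_rot: [-0.0, 0.692, 0.721, 0.0]
contact_force: [-6.8, 1.8, 9.1]
width: 0.0178
finger_force: 60.9
```

Emit:
play_rows([
  [0,0,0.001,0,0,0,1],
  [0,0,0.001,0,0,0,1],
])

```text
clock: 20.95
tcp_pos: [0.4944, -0.2162, 0.132]
eef_rot: [0.0, 0.692, 0.721, 0.0]
contact_force: [-4.4, 3.5, 8.1]
width: 0.0175
finger_force: 60.8
```

Emit:
play_rows([
  [0,0,0.0007,0,0,0,1],
  [0,0,0.0007,0,0,0,1],
])

```text
clock: 21.2
tcp_pos: [0.4944, -0.2162, 0.1327]
eef_rot: [-0.0, 0.692, 0.721, 0.0]
contact_force: [-4.3, 3.4, 6.0]
width: 0.0174
finger_force: 60.6
```

Emit:
play_rows([
  [0,0,0.0006,0,0,0,1],
  [0,0,0.0006,0,0,0,1],
])

```text
clock: 21.45
tcp_pos: [0.4944, -0.2162, 0.1331]
eef_rot: [-0.0, 0.693, 0.721, 0.0]
contact_force: [-2.7, 3.1, 5.1]
width: 0.0173
finger_force: 60.5
```

Emit:
play_rows([
  [0,0,0.0005,0,0,0,1],
  [0,0,0.0005,0,0,0,1],
])

```text
clock: 21.7
tcp_pos: [0.4942, -0.2162, 0.1332]
eef_rot: [-0.0, 0.692, 0.721, 0.0]
contact_force: [-2.2, 3.8, -2.1]
width: 0.0174
finger_force: 59.6
```

Emit:
play_rows([
  [0,0,0.0005,0,0,0,1],
  [0,0,0.0005,0,0,0,1],
])

```text
clock: 21.95
tcp_pos: [0.494, -0.2162, 0.1334]
eef_rot: [-0.0, 0.692, 0.721, -0.0]
contact_force: [1.6, 4.0, -16.7]
width: 0.0175
finger_force: 59.2
```

```bash
python3 m.py up
```

```text
{'clock': np.float64(21.95), 'joint_positions': array([-4.6890e-01,  4.3020e-01,  1.9311e+00,  2.0000e-04,  7.8130e-01,
       -5.1000e-01]), 'tcp_pos': array([ 0.494 , -0.2162,  0.1334]), 'eef_rot': array([-5.000e-04,  6.925e-01,  7.214e-01, -1.000e-04]), 'contact_force': array([  1.5744,   4.0423, -16.7449]), 'torque': array([0.5849, 0.0741, 0.0629]), 'finger_force': np.float64(59.1572), 'width': np.float64(0.0175)}
top 159 ((503.7209777832031, -150.98345947265625), (43.34678268432617, 53.59553146362305), 70.78782653808594) y -0.17951652383898187 -0.12493120992316471
  pin 1 109 [ 0.497  -0.1424  0.105 ] zmax 0.1109
   stand 0.67 [ 0.5466 -0.2181 -0.0017]
side 1001 ((494.02203369140625, -219.66043090820312), (190.15176391601562, 59.884525299072266), 89.95917510986328) y -0.31473954593611025 -0.12458014628567349
  pin 1 106 [ 0.4941 -0.1483  0.1016] zmax 0.1109
  pin -1 184 [ 0.4964 -0.2932  0.1002] zmax 0.1109
   bar 0.62 [ 0.4947 -0.2191  0.0938]
   bar 0.62 [0.3316 0.2944 0.0024]
   entry 0.76 [ 0.4664 -0.221   0.0878]
   pocket 0.88 [ 0.4971 -0.2124  0.0869]
   pocket 0.47 [0.776  0.1405 0.0035]
   lip 0.96 [ 0.4854 -0.2143  0.0919]
   stand 0.84 [ 0.5449 -0.214   0.0006]
   stand 0.18 [ 0.6341 -0.4451  0.002 ]
```

View pics/up.png

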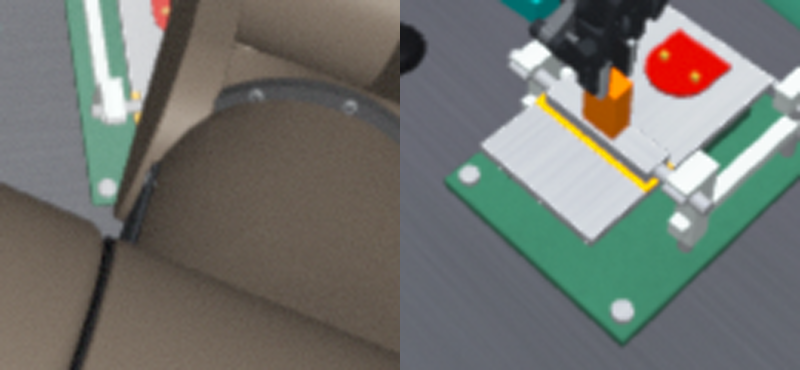

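The pocket is felt at TCP z ≈ 0.1332: the upward force vanishes and the hooks hold the bar. In the side panel both pins are nested under the arms at (545,80) and (695,190), and the platen looks level. I'll relieve the pull, open the fingers and retreat straight up.

Emit:
play_rows([
  [0,0,-0.0005,0,0,0,1],
  [0,0,-0.0005,0,0,0,1],
  [0,0,-0.0005,0,0,0,-1],
  [0,0,-0.0005,0,0,0,-1],
  [0,0,-0.0005,0,0,0,-1],
  [0,0,-0.0005,0,0,0,-1],
  [0,0,-0.0005,0,0,0,-1],
  [0,0,-0.0005,0,0,0,-1],
])

```text
clock: 23.55
tcp_pos: [0.4943, -0.2165, 0.1335]
eef_rot: [0.0, 0.692, 0.721, 0.0]
contact_force: [-0.1, 1.0, 0.9]
width: 0.0852
finger_force: 0.0
```

Emit:
play_rows([
  [0,0,0.01,0,0,0,-1],
  [0,0,0.03,0,0,0,-1],
  [0,0,0.06,0,0,0,-1],
  [0,0,0.11,0,0,0,-1],
  [-0.02,0.06,0.12,0,0,0,-1],
  [-0.02,0.12,0.12,0,0,0,-1],
  [-0.02,0.18,0.12,0,0,0,-1],
  [-0.02,0.2,0.12,0,0,0,-1],
])

```text
clock: 24.55
tcp_pos: [0.4739, -0.0137, 0.2544]
eef_rot: [0.0, 0.692, 0.722, 0.0]
contact_force: [0.6, -0.5, -0.0]
width: 0.0856
finger_force: 0.0
```

Run:
```python
from h import *
s=robot.observe(); print(s["tcp_pos"],s["contact_force"],s["width"])
ims=[]
for n in("top","side"):
    c=eyes.read_camera(n); P=cloud(c)
    hsv=cv2.cvtColor(c["frame"],cv2.COLOR_BGR2HSV); S=hsv[...,1]
    X,Y,Z=P[...,0],P[...,1],P[...,2]
    pl=(X>.56)&(X<.6)&(abs(Y+.215)<.04)|(X>.435)&(X<.47)&(abs(Y+.218)<.04)
    q=P[pl&(Z>.07)&(Z<.13)]; a=np.linalg.lstsq(np.c_[q[:,0]-.54,q[:,1]+.217,np.ones(len(q))],q[:,2],rcond=None)[0]; print(n,"platen slope,L",a)
    for lo,hi in((-.168,-.122),(-.318,-.270)):
        pass
    o=(S>150)&(abs(X-.495)<.04)&(abs(Y+.218)<.04)&(Z>.115); print(" grip",o.sum(),np.nanmin(P[o],0),np.nanmax(P[o],0))
    u,v=map(int,pix(c,[.5,-.218,.1])); ims.append(cv2.resize(c["frame"][v-55:v+65,u-65:u+65],(400,370),interpolation=2))
cv2.imwrite("pics/end.png",np.hstack(ims))
```

```text
[ 0.47391061 -0.01374603  0.2543807 ] [ 0.64017243 -0.48072942 -0.01298306] 0.0856217890136778
top platen slope,L [0.01986935 0.01661381 0.09090843]
 grip 21 [ 0.48590498 -0.22701866  0.12456018] [ 0.49890846 -0.20362664  0.15366894]
side platen slope,L [0.01866243 0.00494119 0.09276578]
 grip 266 [ 0.48428875 -0.23577962  0.11510974] [ 0.50463405 -0.20516061  0.15765382]
```

View pics/end.png

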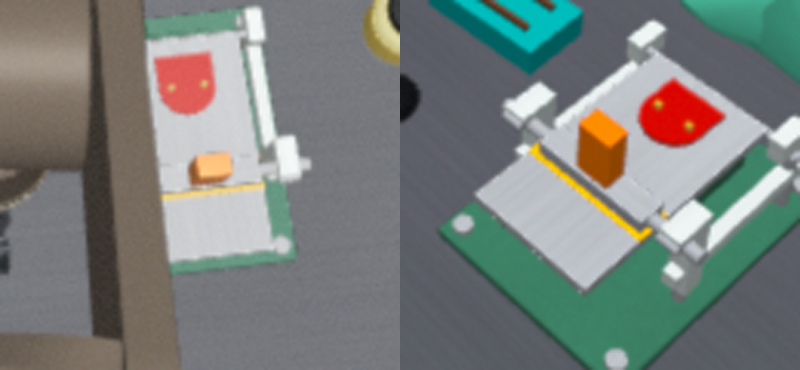

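Run:
```python
from h import *
c=eyes.read_camera("side"); P=cloud(c); X,Y,Z=P[...,0],P[...,1],P[...,2]
hsv=cv2.cvtColor(c["frame"],cv2.COLOR_BGR2HSV); H,S,V=[hsv[...,i].astype(int) for i in range(3)]
def fit(m,n):
    q=P[m]; A=np.c_[q[:,0]-.54,q[:,1]+.217,np.ones(len(q))]
    a=np.linalg.lstsq(A,q[:,2],rcond=None)[0]; k=abs(A@a-q[:,2])<.002
    a=np.linalg.lstsq(A[k],q[k,2],rcond=None)[0]; print(n,k.sum(),a.round(4))
fit((abs(X-.54)<.14)&(abs(Y+.217)<.11)&(Z>.004)&(Z<.02)&(H>55)&(H<95)&(S>70),"base")
fit((X>.3)&(X<.7)&(Y>-.45)&(Y<.0)&(abs(Z)<.006)&(S<60),"bench")
g=(Z>.08)&(Z<.105)&(abs(Y+.217)<.045)
fit(g&(X>.43)&(X<.473)|g&(X>.515)&(X<.61),"platen")
for e in(-.1275,-.306):
    q=P[(abs(Y-e-0)<.006)&(abs(X-.495)<.012)&(Z>.08)&(Z<.112)]; print("pin end",len(q),q.mean(0).round(4),q[:,2].max())
```

```text
base 2097 [0.0019 0.0034 0.0128]
bench 16279 [0.0003 0.     0.0008]
platen 1252 [0.0117 0.0078 0.0921]
pin end 8 [ 0.4898 -0.1268  0.1024] 0.10429856619215672
pin end 48 [ 0.4954 -0.3047  0.1047] 0.11178899007086185
```

Run:
```python
from h import *
th=np.radians(1.9); C=np.array([.545,-.2165]); Rm=np.array([[np.cos(th),np.sin(th)],[-np.sin(th),np.cos(th)]])
def an(c,n):
    P=cloud(c); p=(P[...,:2]-C)@Rm.T; x,y,Z=p[...,0],p[...,1],P[...,2]
    o=[]
    for lo,hi in((-.112,-.1),(-.1,-.088),(-.088,-.076),(-.03,-.01),(-.01,.01),(.01,.03),(.03,.05),(.05,.07)):
        m=(x>lo)&(x<hi)&(abs(y)<.045)&(Z>.08)&(Z<.108); o.append((round((lo+hi)/2,3),int(m.sum()),round(float(np.median(Z[m]))*1e3,1) if m.any() else 0))
    print(n,o)
    # bar body top (excluding grip)
    for s in(1,-1):
        m=(abs(x+.05)<.012)&(s*y>.02)&(s*y<.048)&(Z>.098)&(Z<.118); q=np.c_[x[m],y[m],Z[m]]
        if len(q)>5: print("  bartop",s,len(q),q.mean(0).round(4), np.polyfit(q[:,0],q[:,2],1)[0].round(3))
an(np.load("l_side.npy",allow_pickle=True).item(),"up")
cs=[eyes.read_camera("side") for _ in range(6)]; c=cs[0]; c["range_z"]=np.median([k["range_z"] for k in cs],0); an(c,"side")
cs=[eyes.read_camera("top") for _ in range(6)]; c=cs[0]; c["range_z"]=np.median([k["range_z"] for k in cs],0); an(c,"top")
```

```text
up [(-0.106, 194, 91.2), (-0.094, 193, 91.3), (-0.082, 182, 91.2), (-0.02, 138, 91.1), (0.0, 194, 91.1), (0.02, 244, 93.1), (0.04, 248, 93.8), (0.06, 222, 92.8)]
  bartop 1 103 [-0.0522  0.0352  0.1047] 0.114
  bartop -1 131 [-0.0512 -0.0341  0.1048] 0.117
side [(-0.106, 195, 91.1), (-0.094, 192, 91.1), (-0.082, 186, 91.2), (-0.02, 140, 91.3), (0.0, 217, 91.2), (0.02, 275, 92.0), (0.04, 260, 94.5), (0.06, 227, 92.0)]
  bartop 1 110 [-0.0521  0.0348  0.1045] 0.098
  bartop -1 133 [-0.0514 -0.034   0.1045] 0.099
top [(-0.106, 128, 89.2), (-0.094, 122, 88.9), (-0.082, 125, 89.1), (-0.02, 184, 89.2), (0.0, 191, 89.0), (0.02, 186, 91.2), (0.04, 180, 92.7), (0.06, 169, 92.0)]
  bartop 1 41 [-0.0495  0.0267  0.1034] -0.014
  bartop -1 73 [-0.0502 -0.0355  0.103 ] 0.042
```

The platen surface is level from x = −106 to 0 mm (91.1–91.3 mm in the side camera). The earlier slope came from the raised red patch. The bar is seated at x ≈ −50 mm and the gripper is clear, so I'm handing in.

```bash
python3 -c "
from workcell import robot
print(robot.finish_job())"
```

```text
the job is handed in; nothing more can be done
None
```

The job is handed in, with no verdict returned: by my last measurements the bar sits in both hook pockets with the platen level, the gripper is open and clear, and I touched nothing else on the bench.

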